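# Seal the pop-top canisters

### The arm

A 6-joint arm with a two-finger parallel gripper is mounted at the origin on the work surface. World frame = base frame: x ahead of the robot, y to its left, z up, the work surface at z = 0. Lengths are in m, angles in degrees, forces in N, time in s.
With the tool pointing down it reaches from about 0.375 to 0.975 m from the base axis. Payload 3.8 kg.
Tool frame: the origin (TCP) lies at the very end of the fingers, on their centre line; the grasp point (between the pads) lies 19 mm behind it (manip.grip_point_offset is the distance from the TCP to the grasp point, in m); z points along the fingers, y is the line along which they close (so a half turn about z gives the same grasp; the last joint's range is limited). The gripper opens to 88 mm and grips with 3 to 60 N. Pads are 18 mm wide; open, the fingers measure 123 mm over their backs; the gripper's body (75 mm by 187 mm) begins 45 mm behind the grasp point.
Start: joints at [-78.26, 15.12, 91.902, -0, 72.978, -2.114], TCP at [0.162, -0.655, 0.239] pointing down, gripper open.
Joint ranges: [-150.88, 150.88], [-54.13, 125.18], [17.81, 147.31], [-75.09, 255.09], [0, 152.58], [-146.25, 146.25]. Speed limits (degrees/s): [147.25, 147.25, 180, 180, 180, 180].

### API

Orientations are given as a 3x3 rotation matrix whose columns are the frame's x, y, z axes.
In Python, from plant import manip gives the robot as it stands.
- The arm moves only by the shell command python3 -m crank 'ROWS' [OPENING] [FORCE]. ROWS is JSON, one flat list of numbers, 6 for each row, row after row: the shift along the world's x, y, z normalised to -1 to 1, where 1 is 0.05 m, then the turn, a rotation vector about the world's x, y, z normalised to -1 to 1, where 1 is 0.08 rad. In form: [dx, dy, dz, ax, ay, az, dx, dy, dz, ax, ay, az, ...]. A call has 1 to 12 rows; each row shifts and turns the commanded pose from where the row before left it; what a row does not reach is not made up. A row lasts 1/10 s, in which the tool goes at most 50 mm and 8.59 degrees, less where a joint would pass 70% of its speed; a pose out of reach is approached as far as the arm can. A call with a number of a shift or a turn outside -1 to 1 is refused whole. A call with a gripper value outside its range is refused whole. OPENING is the finger opening in mm, from 0 to 88.1, set as the call begins (- or left out, the last holds). The fingers move at their own pace and stop on an object; FORCE is the grip in N (left out, the last holds). Time passes only in rows, so rows that do not move let the fingers close. It gives the time, the measured TCP pose, the force, the opening and the grip force at its end, in the units of the state.
- manip.get_obs(): the state, without advancing time (a new reading comes with each control period).
- manip.capture(name): name is "side" or "top" or "wrist"; returns the picture (384x512x3 uint8, blue, green, red); there is no depth.
- manip.camera_model(name): a dict with "intrinsics" (3x3 intrinsics, pixels), "origin" and "attitude" of the camera in the world. Camera axes: x right, y down, z forward; pixel columns grow to the right and rows downward; lengths in m; the calibration is good to about 2 mm. A picture is of the moment at which its call begins: read the wrist's pose just before it. camera_model takes no time and is no camera call; for the wrist camera it gives the pose at the moment of the call.
- manip.close_job(): hands the job in; it is judged then, once.
The state is a dict: "t": time; "joints": joint angles; "joint_velocities": joint speeds; "joint_efforts": joint torques, N m; "position": TCP position; "tool_rot": TCP orientation; "wrist_force": force on the tool from outside, world axes, zero at the start; "wrist_torque": the same for the moment, N m; "gripper_width": finger opening in m; "gripper_force": force on a finger pad.
Only numpy, scipy, OpenCV 4.12 (cv2) and the standard library are available. Lean on these libraries where they do the work, as an engineer would, in place of code of your own. Each camera call takes 0.05 s, during which the arm holds its last target. There are 200 camera calls.

### The job

Seal the three round canisters by gently pressing the pop-up button on each lid all the way down: the tallest first, then the middle-sized one, then the shortest. The square canister is still to be filled, so leave its button up; do not lift, tip or shove any canister, and leave the other things on the counter where they are.

Things in the scene. Friction and masses are not known exactly. Their poses are not given: they have to be found in the camera images.
- tall: The tall one: round canister, 92 mm in diameter, 155 mm high to the flat top of its steel lid; white ceramic, loose, standing on the counter, 0.4 to 1.1 kg. Origin at the centre of its underside, z up.
- tall_top (a point): Centre of the flat top face of the black round pop-up button (38 mm in diameter) in the middle of the tall canister's lid. It moves with the button: 20 mm above the lid when fully up, 8 mm above it when pressed down and let go. The button's rubber cap is springy (about 1.5 N per mm): under the finger it gives up to 6 mm more, and springs back.
- tall_button (a joint): Travel of the tall canister's button, without its springy cap: 0 = fully up (unsealed), 0.012 m = fully down (sealed). It slides down under 3 to 4 N on the cap and stays where it is left (no return spring); at the start it may already be up to 2 mm down. Pressing on after its hard stop only squeezes the cap, which is solid at about 9 N.
- middle: The middle one: round canister, 92 mm in diameter, 125 mm high to the flat top of its steel lid; white ceramic, loose, standing on the counter, 0.4 to 1.1 kg. Origin at the centre of its underside, z up.
- middle_top (a point): Centre of the flat top face of the black round pop-up button (38 mm in diameter) in the middle of the middle canister's lid. It moves with the button: 20 mm above the lid when fully up, 8 mm above it when pressed down and let go. The button's rubber cap is springy (about 1.5 N per mm): under the finger it gives up to 6 mm more, and springs back.
- middle_button (a joint): Travel of the middle canister's button, without its springy cap: 0 = fully up (unsealed), 0.012 m = fully down (sealed). It slides down under 3 to 4 N on the cap and stays where it is left (no return spring); at the start it may already be up to 2 mm down. Pressing on after its hard stop only squeezes the cap, which is solid at about 9 N.
- short: The short one: round canister, 92 mm in diameter, 95 mm high to the flat top of its steel lid; white ceramic, loose, standing on the counter, 0.4 to 1.1 kg. Origin at the centre of its underside, z up.
- short_top (a point): Centre of the flat top face of the black round pop-up button (38 mm in diameter) in the middle of the short canister's lid. It moves with the button: 20 mm above the lid when fully up, 8 mm above it when pressed down and let go. The button's rubber cap is springy (about 1.5 N per mm): under the finger it gives up to 6 mm more, and springs back.
- short_button (a joint): Travel of the short canister's button, without its springy cap: 0 = fully up (unsealed), 0.012 m = fully down (sealed). It slides down under 3 to 4 N on the cap and stays where it is left (no return spring); at the start it may already be up to 2 mm down. Pressing on after its hard stop only squeezes the cap, which is solid at about 9 N.
- square: The square one: square canister, 78 by 78 mm, 110 mm high to the flat top of its steel lid; white ceramic, loose, standing on the counter, 0.4 to 1.1 kg. Origin at the centre of its underside, z up.
- square_top (a point): Centre of the flat top face of the black round pop-up button (38 mm in diameter) in the middle of the square canister's lid. It moves with the button: 20 mm above the lid when fully up, 8 mm above it when pressed down and let go. The button's rubber cap is springy (about 1.5 N per mm): under the finger it gives up to 6 mm more, and springs back.
- square_button (a joint): Travel of the square canister's button, without its springy cap: 0 = fully up (unsealed), 0.012 m = fully down (sealed). It slides down under 3 to 4 N on the cap and stays where it is left (no return spring); at the start it may already be up to 2 mm down. Pressing on after its hard stop only squeezes the cap, which is solid at about 9 N.
- mill: Bystander, loose: small turned wooden mill, 36 mm in diameter, 68 mm high, among the canisters. Origin at its underside.
- eggcup: Bystander, loose: small white cup, about 40 mm in diameter, 50 mm high, among the canisters. Origin at its underside.
- jam: Bystander, loose: little amber glass jar, 40 mm in diameter, 60 mm high, among the canisters. Origin at its underside.
- mug: Bystander, loose: white mug, 80 mm in diameter, 90 mm high, handle to its +y, beyond the canisters. Origin at its underside.
- bowl: Bystander, loose: white bowl, 120 mm in diameter, 50 mm high, beyond the canisters. Origin at its underside.
- spoon: Bystander, loose: wooden spoon lying flat along its x axis, on the robot's side of the canisters. Origin on its underside, about mid-length.
- soap: Bystander, loose: amber bottle, 56 mm in diameter, 150 mm high, beyond the canisters. Origin at its underside.
Not all that is in view belongs to the job. What is shaped like the middle but blue is not meant. Leave any blue look-alike of the short alone.

How it is judged:
By the outcome, as a careful person would: the job done as asked, in the order asked, and still so for the second after the job is handed in, with the robot touching nothing.
It also fails if it takes over 45 s, if anything falls off the work surface, if the arm or the gripper's body presses on something with over 40 N, if the wrist force passes 120 N, or if a joint passes its speed limit or range.

## Working session

There is one attempt and no reset: what is moved stays moved. The work goes in short steps, Python scripts to look and compute and a shell command to move; the robot and the scene stay as the last step left them, time stands still between calls to the robot, and variables do not carry over. Pictures are saved under pics/ and viewed, at most 10 in all, crops included, and the job is handed in when it is done.

```bash
mkdir -p pics
python3 - <<'E'
from plant import manip
import cv2,numpy as np
for n in("top","side"):
    cv2.imwrite(f"pics/{n}0.png",cv2.resize(manip.capture(n),(800,600),interpolation=cv2.INTER_CUBIC))
    m=manip.camera_model(n);print(n,{k:np.round(m[k],4).tolist() for k in m if k in("intrinsics","origin","attitude")})
o=manip.get_obs();print(o["t"],o["position"],np.round(o["tool_rot"],3).tolist(),o["wrist_force"])
E
```

```text
top {'intrinsics': [[404.9995, 0.0, 259.7936], [0.0, 404.9995, 191.7947], [0.0, 0.0, 1.0]], 'origin': [0.3392, 0.0212, 1.18], 'attitude': [[0.0381, -0.9773, 0.2083], [-0.9993, -0.0375, 0.0066], [0.0014, -0.2084, -0.978]]}
side {'intrinsics': [[371.5345, 0.0, 254.162], [0.0, 371.5345, 193.0492], [0.0, 0.0, 1.0]], 'origin': [0.2601, -0.5698, 0.8167], 'attitude': [[0.8909, -0.3379, 0.3034], [-0.4541, -0.655, 0.6039], [-0.0054, -0.6758, -0.737]]}
0.1 [ 0.16152086 -0.65472493  0.23754779] [[0.971, 0.239, -0.0], [0.239, -0.971, 0.002], [0.0, -0.002, -1.0]] [-0.4493393  -0.4284055  -0.33070563]
```

View pics/top0.png

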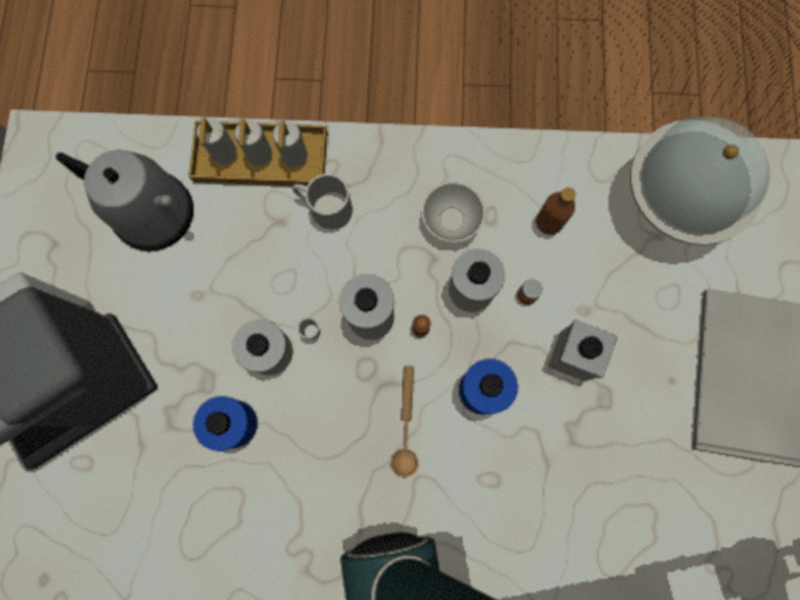

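View pics/side0.png

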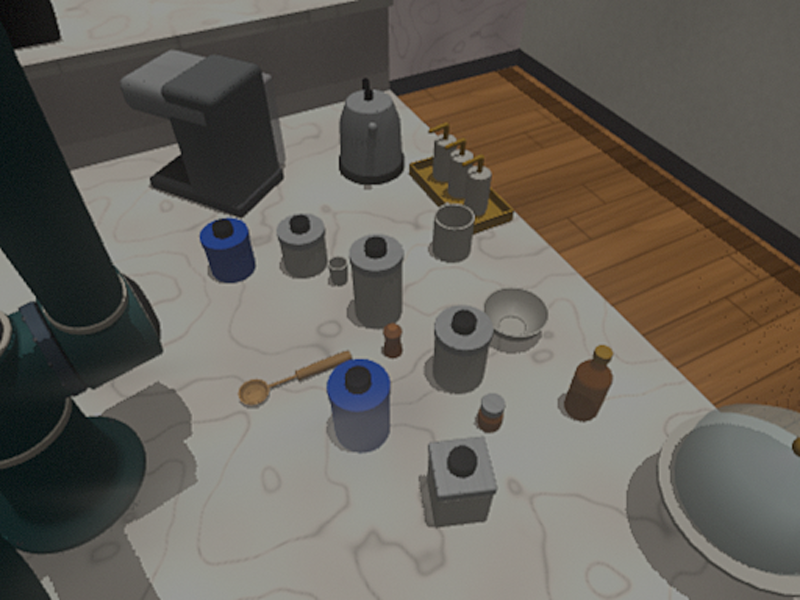

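Top view (800x600 picture): buttons of the white round canisters are at (366,299), (479,272) and (257,345), and the square's is at (591,347). Blue look-alikes are at (218,423) and (491,385). In the side view the same buttons are at (376,245), (464,319), (300,223) and (461,457). Next I triangulate.

```bash
cat > h.py <<'E'
from plant import manip
import numpy as np
def ray(n,uv,s=1.5625):
    m=manip.camera_model(n);K=np.array(m["intrinsics"]);R=np.array(m["attitude"])
    d=R@np.linalg.solve(K,[(uv[0]+.5)/s-.5,(uv[1]+.5)/s-.5,1]);return np.array(m["origin"]),d/np.linalg.norm(d)
def tri(a,b):
    A=np.zeros((3,3));y=np.zeros(3)
    for o,d in(a,b):
        P=np.eye(3)-np.outer(d,d);A+=P;y+=P@o
    p=np.linalg.solve(A,y);return p,max(np.linalg.norm(np.cross(p-o,d)) for o,d in(a,b))
def plane(n,uv,z,s=1.5625):
    o,d=ray(n,uv,s);return o+d*(z-o[2])/d[2]
E
python3 - <<'E'
from h import *
import cv2
for k,t,s in(("A",(366,299),(376,245)),("B",(479,272),(464,319)),("C",(257,345),(300,223)),("sq",(591,347),(461,457)),("blue1",(491,385),(358,376)),("blue2",(218,423),(223,227))):
    p,e=tri(ray("top",t),ray("side",s));print(k,p.round(4),round(e,4),[plane("top",t,h).round(3)[:2].tolist() for h in(.175,.145,.115)])
for k,t,h in(("mug",(330,182),.09),("soap",(568,194),.15),("bowl",(452,205),.05)): print(k,plane("top",t,h).round(3))
im=cv2.imread("pics/top0.png")
a=cv2.cvtColor(manip.capture("top"),cv2.COLOR_BGR2BGRA)[:,:,:3]
s=manip.capture("side")
def c(i,u,v):
    u,v=int(u/1.5625),int(v/1.5625);return cv2.resize(i[v-25:v+25,u-25:u+25],(260,260),interpolation=cv2.INTER_CUBIC)
cv2.imwrite("pics/crops.png",np.vstack([np.hstack([c(a,366,299),c(a,479,272),c(a,257,345)]),np.hstack([c(s,376,245),c(s,464,319),c(s,300,223)])]))
print([(int(u/1.5625)-25,int(v/1.5625)-25) for u,v in((366,299),(479,272),(257,345),(376,245),(464,319),(300,223))])
E
```

```text
A [0.5542 0.0938 0.1671] 0.0002 [[0.552, 0.093], [0.559, 0.095], [0.565, 0.098]]
B [ 0.614  -0.0934  0.1392] 0.0001 [[0.605, -0.09], [0.613, -0.093], [0.621, -0.096]]
C [0.4803 0.2804 0.1047] 0.0007 [[0.47, 0.264], [0.474, 0.271], [0.478, 0.278]]
sq [ 0.4945 -0.2844  0.1256] 0.0005 [[0.488, -0.27], [0.492, -0.279], [0.497, -0.288]]
blue1 [ 0.4244 -0.1158  0.1391] 0.0003 [[0.421, -0.111], [0.424, -0.115], [0.426, -0.119]]
blue2 [0.3467 0.3334 0.1071] 0.0002 [[0.346, 0.314], [0.346, 0.322], [0.346, 0.331]]
mug [0.787 0.177 0.09 ]
soap [ 0.756 -0.244  0.15 ]
bowl [ 0.766 -0.051  0.05 ]
[(209, 166), (281, 149), (139, 195), (215, 131), (271, 179), (167, 117)]
```

View pics/crops.png

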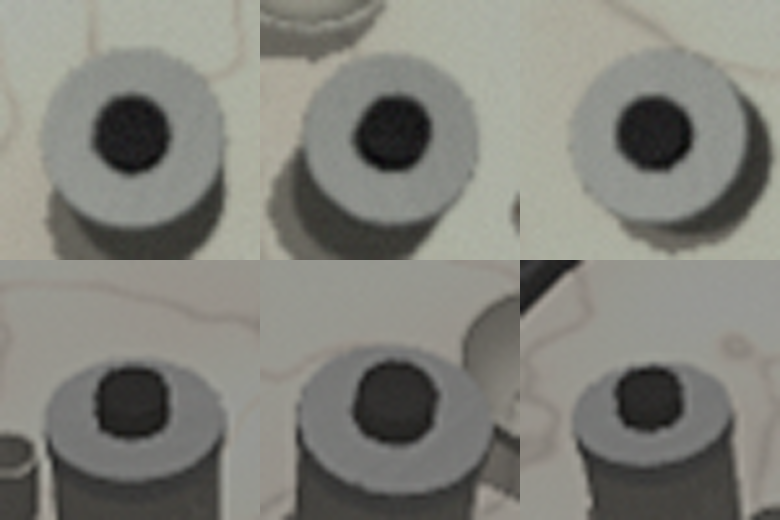

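Heights confirm it: tall at about (0.5535, 0.0935), middle (0.6145, −0.0935), short (0.479, 0.279). I'll close the fingers and move above the tall one at z≈0.24, clear of everything.

```bash
python3 -m crank '[0.43,0.83,0,0,0,0,0.43,0.83,0,0,0,0,0.43,0.83,0,0,0,0,0.43,0.83,0,0,0,0,0.43,0.83,0,0,0,0,0.43,0.83,0,0,0,0,0.43,0.83,0,0,0,0,0.43,0.83,0,0,0,0,0.43,0.83,0,0,0,0,0.43,0.83,0,0,0,0,0.43,0.83,0,0,0,0,0.43,0.83,0,0,0,0]' 0 10
```

```text
t: 1.4
position: [0.42, -0.1556, 0.2389]
tool_rot: [[0.971, 0.239, 0.001], [0.239, -0.971, -0.0], [0.001, 0.001, -1.0]]
wrist_force: [1.5, -0.0, 0.8]
gripper_width: 0.0002
gripper_force: 0.0
```

```bash
python3 -m crank '[0.44,0.83,0,0,0,0,0.44,0.83,0,0,0,0,0.44,0.83,0,0,0,0,0.44,0.83,0,0,0,0,0.44,0.83,0,0,0,0,0.44,0.83,0,0,0,0,0,0,0,0,0,0,0,0,0,0,0,0]'
python3 - <<'E'
from h import *
import cv2
cv2.imwrite("pics/w.png",manip.capture("wrist"))
m=manip.camera_model("wrist");K=np.array(m["intrinsics"]);R=np.array(m["attitude"])
o=manip.get_obs();print(o["position"].round(4),o["wrist_force"].round(2))
for p in((.5535,.0935,.175),(.5535,.0935,.168),o["position"]):
    q=K@(R.T@(np.array(p)-m["origin"]));print(q[:2]/q[2])
E
```

```text
t: 2.2
position: [0.5514, 0.0924, 0.2381]
tool_rot: [[0.97, 0.242, -0.001], [0.242, -0.97, -0.001], [-0.001, 0.0, -1.0]]
wrist_force: [-0.2, -0.5, 0.3]
gripper_width: 0.0003
gripper_force: 0.0
[0.551  0.0914 0.2382] [-0.09 -0.58  0.11]
[252.67383741 201.98654535]
[252.74038904 199.37251679]
[254.23813796 239.92120388]
```

View pics/w.png

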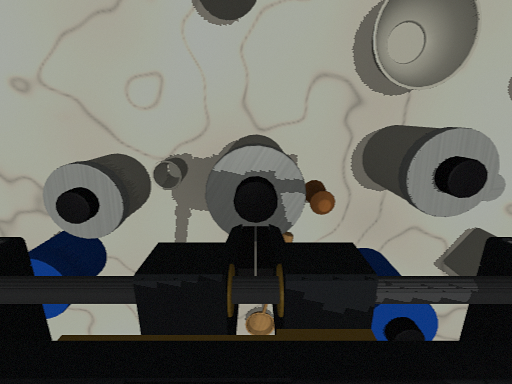

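The wrist view shows the tall button at about (255,200), against a prediction of (253,202). They agree within 1–2 mm, so I descend.

```bash
python3 -m crank '[0.05,0.04,-0.4,0,0,0,0,0,-0.4,0,0,0,0,0,-0.26,0,0,0,0,0,-0.1,0,0,0,0,0,0,0,0,0,0,0,0,0,0,0]'; python3 -m crank '[0,0,-0.04,0,0,0,0,0,-0.04,0,0,0,0,0,-0.04,0,0,0,0,0,-0.04,0,0,0,0,0,-0.04,0,0,0,0,0,-0.04,0,0,0,0,0,-0.04,0,0,0,0,0,0,0,0,0]'
```

```text
t: 2.85
position: [0.5545, 0.0932, 0.1815]
tool_rot: [[0.971, 0.239, 0.001], [0.239, -0.971, 0.0], [0.001, 0.0, -1.0]]
wrist_force: [0.3, -0.7, -0.4]
gripper_width: 0.0007
gripper_force: 0.0
t: 3.65
position: [0.5543, 0.0937, 0.1667]
tool_rot: [[0.971, 0.239, 0.0], [0.239, -0.971, 0.0], [0.0, -0.0, -1.0]]
wrist_force: [-0.1, 0.4, 2.3]
gripper_width: 0.0003
gripper_force: 1.3
```

Contact; continue down to about 0.159.

```bash
python3 -m crank '[0,0,-0.04,0,0,0,0,0,-0.04,0,0,0,0,0,-0.04,0,0,0,0,0,0,0,0,0]'
```

```text
t: 4.05
position: [0.5543, 0.0937, 0.1607]
tool_rot: [[0.971, 0.239, 0.0], [0.239, -0.971, 0.0], [0.0, -0.0, -1.0]]
wrist_force: [0.3, 0.5, 3.7]
gripper_width: 0.0004
gripper_force: 2.0
```

```bash
python3 -m crank '[0,0,-0.03,0,0,0,0,0,-0.03,0,0,0,0,0,0,0,0,0]'
```

```text
t: 4.35
position: [0.5543, 0.0938, 0.1584]
tool_rot: [[0.971, 0.239, 0.001], [0.239, -0.971, 0.0], [0.001, -0.0, -1.0]]
wrist_force: [-2.1, -0.1, 7.0]
gripper_width: 0.0003
gripper_force: 3.7
```

Reaching 7 N at z=0.158 matches the hard stop (0.163 minus 4.7 mm of cap squeeze), so it is sealed. I'll lift and go to the middle one.

```bash
python3 -m crank '[0,0,0.3,0,0,0,0,0,0.5,0,0,0,0,0,0.1,0,0,0,0.24,-0.75,0,0,0,0,0.24,-0.75,0,0,0,0,0.24,-0.75,0,0,0,0,0.24,-0.75,0,0,0,0,0.24,-0.75,0,0,0,0,0,0,0,0,0,0,0,0,0,0,0,0]'
python3 - <<'E'
from h import *
import cv2
a=manip.capture("wrist")
m=manip.camera_model("wrist");K=np.array(m["intrinsics"]);R=np.array(m["attitude"])
for p in((.6145,-.0935,.145),(.554,.0935,.163)):
    q=K@(R.T@(np.array(p)-m["origin"]));q=(q[:2]/q[2]).round(1);print(q)
    cv2.drawMarker(a,tuple(int(v) for v in q),(0,0,255),0,8)
cv2.imwrite("pics/w2.png",a)
E
```

```text
t: 5.35
position: [0.6136, -0.0946, 0.2017]
tool_rot: [[0.971, 0.237, -0.002], [0.237, -0.971, 0.001], [-0.001, -0.001, -1.0]]
wrist_force: [-0.8, 0.8, -0.0]
gripper_width: 0.0005
gripper_force: 0.0
[254.7 206.6]
[ -3.8 232.3]
```

View pics/w2.png

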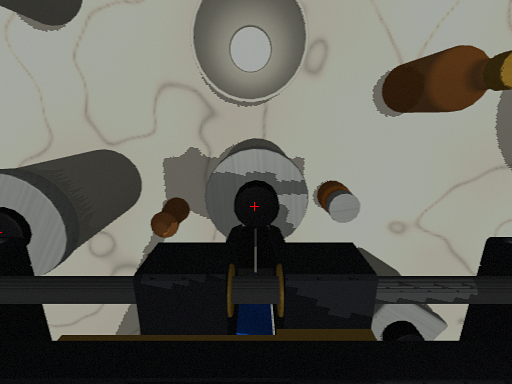

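The middle button is at (257,205), on the predicted mark. I descend, pressing to 0.130 and then checking the force.

```bash
python3 -m crank '[0.02,0.02,-0.4,0,0,0,0,0,-0.4,0,0,0,0,0,-0.2,0,0,0,0,0,-0.04,0,0,0,0,0,0,0,0,0]'; python3 -m crank '[0,0,-0.04,0,0,0,0,0,-0.04,0,0,0,0,0,-0.04,0,0,0,0,0,-0.04,0,0,0,0,0,-0.04,0,0,0,0,0,-0.04,0,0,0,0,0,-0.04,0,0,0,0,0,-0.04,0,0,0,0,0,-0.04,0,0,0,0,0,0,0,0,0]'
```

```text
t: 5.9
position: [0.6149, -0.092, 0.1506]
tool_rot: [[0.971, 0.24, -0.001], [0.24, -0.971, 0.0], [-0.0, -0.0, -1.0]]
wrist_force: [-0.5, 0.8, 0.4]
gripper_width: 0.0006
gripper_force: 0.0
t: 6.9
position: [0.6155, -0.0929, 0.1325]
tool_rot: [[0.971, 0.239, 0.001], [0.239, -0.971, -0.0], [0.001, 0.0, -1.0]]
wrist_force: [1.5, -0.2, 2.5]
gripper_width: 0.0001
gripper_force: 1.3
```

```bash
python3 -m crank '[0,0,-0.04,0,0,0,0,0,-0.04,0,0,0,0,0,0,0,0,0]'
```

```text
t: 7.2
position: [0.6155, -0.093, 0.1291]
tool_rot: [[0.971, 0.239, 0.001], [0.239, -0.971, -0.0], [0.001, 0.0, -1.0]]
wrist_force: [0.2, -0.4, 6.3]
gripper_width: 0.0001
gripper_force: 3.1
```

```bash
python3 -m crank '[0,0,-0.015,0,0,0,0,0,0,0,0,0]'
```

```text
t: 7.4
position: [0.6155, -0.093, 0.1288]
tool_rot: [[0.971, 0.239, 0.001], [0.239, -0.971, -0.0], [0.001, 0.0, -1.0]]
wrist_force: [0.0, -0.3, 6.5]
gripper_width: 0.0005
gripper_force: 3.4
```

Middle is sealed at 6.5 N. I'll lift and pass above the tall one at z≈0.2 to the short one.

```bash
python3 -m crank '[0,0,0.3,0,0,0,0,0,0.7,0,0,0,0,0,0.5,0,0,0,-0.34,0.93,0,0,0,0,-0.34,0.93,0,0,0,0,-0.34,0.93,0,0,0,0,-0.34,0.93,0,0,0,0,-0.34,0.93,0,0,0,0,-0.34,0.93,0,0,0,0,-0.34,0.93,0,0,0,0,-0.34,0.93,0,0,0,0,0,0,0,0,0,0]'
python3 - <<'E'
from h import *
import cv2
a=manip.capture("wrist")
m=manip.camera_model("wrist");K=np.array(m["intrinsics"]);R=np.array(m["attitude"])
for p in((.479,.278,.115),(.554,.0935,.163)):
    q=K@(R.T@(np.array(p)-m["origin"]));q=(q[:2]/q[2]).round(1);print(q)
    cv2.drawMarker(a,tuple(int(v) for v in q),(0,0,255),0,8)
print(manip.get_obs()["position"])
cv2.imwrite("pics/w3.png",a)
E
```

```text
t: 8.6
position: [0.4761, 0.2837, 0.2029]
tool_rot: [[0.969, 0.245, -0.002], [0.245, -0.969, 0.001], [-0.002, -0.002, -1.0]]
wrist_force: [0.9, -0.4, 0.5]
gripper_width: -0.0
gripper_force: 0.0
[258.5 195.4]
[534.8 178.1]
[0.47713208 0.28130985 0.20270112]
```

View pics/w3.png

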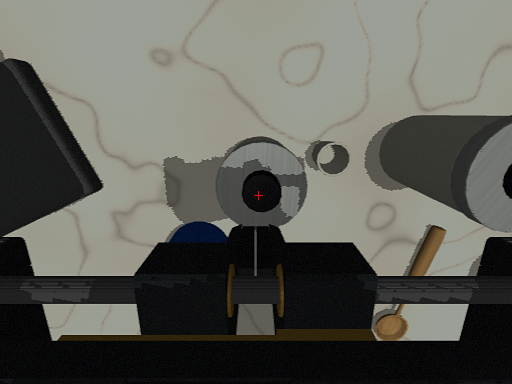

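The short button is at (262,191), about 3–4 px from the mark at (258,195), so I nudge slightly and descend.

```bash
python3 -m crank '[0.02,-0.04,-0.5,0,0,0,0,0,-0.5,0,0,0,0,0,-0.4,0,0,0,0,0,-0.2,0,0,0,0,0,-0.04,0,0,0,0,0,0,0,0,0]'; python3 -m crank '[0,0,-0.04,0,0,0,0,0,-0.04,0,0,0,0,0,-0.04,0,0,0,0,0,-0.04,0,0,0,0,0,-0.04,0,0,0,0,0,-0.04,0,0,0,0,0,-0.04,0,0,0,0,0,-0.04,0,0,0,0,0,-0.04,0,0,0,0,0,0,0,0,0]'
```

```text
t: 9.25
position: [0.4805, 0.2765, 0.1212]
tool_rot: [[0.971, 0.239, -0.0], [0.239, -0.971, -0.0], [-0.0, 0.0, -1.0]]
wrist_force: [0.2, 0.1, 0.8]
gripper_width: 0.0008
gripper_force: 0.0
t: 10.25
position: [0.4804, 0.2773, 0.1028]
tool_rot: [[0.971, 0.239, 0.001], [0.239, -0.971, 0.0], [0.001, -0.0, -1.0]]
wrist_force: [1.1, 0.4, 3.1]
gripper_width: 0.0005
gripper_force: 1.3
```

```bash
python3 -m crank '[0,0,-0.04,0,0,0,0,0,-0.04,0,0,0,0,0,0,0,0,0]'
```

```text
t: 10.55
position: [0.4804, 0.2773, 0.0993]
tool_rot: [[0.971, 0.239, 0.001], [0.239, -0.971, 0.0], [0.001, -0.0, -1.0]]
wrist_force: [-0.4, 0.2, 6.2]
gripper_width: 0.0002
gripper_force: 3.0
```

Short is at its stop (6.2 N). I'll lift clear and check.

```bash
python3 -m crank '[0,0,0.3,0,0,0,0,0,0.7,0,0,0,0,0,1,0,0,0,0,0,1,0,0,0,0,0,0.6,0,0,0,0,0,0,0,0,0,0,0,0,0,0,0]'
python3 - <<'E'
from h import *
import cv2
s=manip.capture("side");cv2.imwrite("pics/s2.png",cv2.resize(s[100:350,120:453],(799,600),interpolation=cv2.INTER_CUBIC))
E
```

```text
t: 11.25
position: [0.48, 0.2771, 0.2797]
tool_rot: [[0.971, 0.239, 0.001], [0.239, -0.971, 0.0], [0.001, -0.0, -1.0]]
wrist_force: [-0.1, -0.2, -0.5]
gripper_width: 0.0002
gripper_force: 0.0
```

View pics/s2.png

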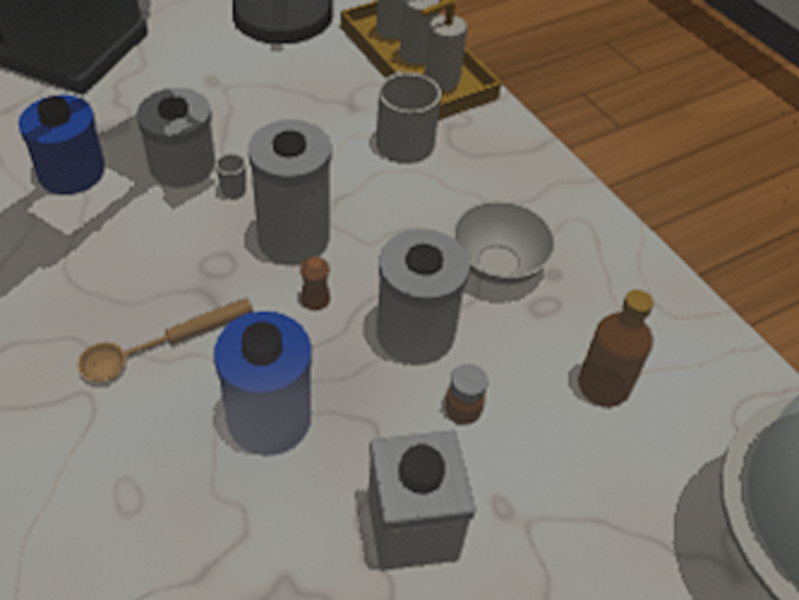

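The side crop shows all three white round buttons low: tall (290,144), middle (425,259) and short (173,107). The square (422,468) and blue buttons are still up, and everything else is in place.

```bash
python3 -c "
from plant import manip
print(manip.close_job())"
```

```text
the job is handed in; nothing more can be done
None
```

I pressed the three round canisters' buttons down to their stops in order (tall, middle, short) and handed the job in at about 11 s; the last picture shows the square's button still up and nothing visibly moved.

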